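# Lay out valve parts for refitting

## Robot

A 6-joint arm with a two-finger parallel gripper is mounted at the origin on the work surface. World frame = base frame: x ahead of the robot, y to its left, z up, the work surface at z = 0. Lengths are in m, angles in rad, forces in N, time in s.
With the tool pointing down it reaches from about 0.35 to 0.975 m from the base axis. Payload 7.1 kg.
Tool frame: the origin (TCP) lies on the centre line of the jaws, within the pads' length; the fingertips stand 11 mm ahead of it and the grasp point (between the pads) lies 8 mm behind it (ctrl.tip_extent is the distance from the TCP to the fingertips, in m); z points along the fingers, y is the direction in which the jaws open and shut (so a half turn about z gives the same grasp; the last joint's range is limited). The gripper opens to 88 mm and grips with 3 to 60 N. Pads are 20 mm wide; open, the fingers measure 115 mm over their backs; the gripper's body (75 mm by 178 mm) begins 61 mm behind the grasp point.
Start: joints at [-1.264, 0.423, 1.63, -0, 1.089, -0.019], TCP at [0.2, -0.592, 0.234] pointing down, gripper open.
Joint ranges: [-3, 3], [-0.9, 2.11], [0.09, 2.58], [-1.31, 4.45], [0.11, 2.69], [-2.54, 2.54]. Speed limits (rad/s): [2.39, 2.39, 3.01, 3.14, 3.14, 3.14].

## Interface

Orientations are given as a unit quaternion [w, x, y, z].
In Python, from bench import ctrl gives the robot as it stands.
- The arm moves only by the tool servo_tool, never from a script. Its argument "series" is a list of rows, each a list of 3 entries, a list of its own where there are three numbers: the closure, from 0 (fully open) to 1 (shut), then the shift along the tool's x, y, z in units of 30 mm (1.0 is 30 mm), then the turn, a rotation vector about the tool's x, y, z in units of 6 degrees (1.0 is 6 degrees). In form: [[fingers, [tx, ty, tz], [ax, ay, az]], ...]. A call has 1 to 12 rows; each row is the pose to reach, as a shift and turn from the pose commanded when the call began, along the tool's axes at that moment; what a row does not reach only later rows make up. A row lasts 1/12 s, in which the tool goes at most 41.7 mm and 7.16 degrees, less where a joint would pass 70% of its speed; a pose out of reach is approached as far as the arm can. A call with a gripper value outside its range is refused whole. The fingers move at their own pace and stop on an object; "force" is the grip in N (left out, the last holds). Time passes only in rows, so rows that repeat a pose let the fingers close. It gives the time, the measured TCP pose, the force and the opening at its end, in the units of the state.
- ctrl.sense(): the state, without advancing time (a new reading comes with each control period).
- ctrl.read_camera(name): name is "scene" or "top"; returns a dict with "img" (400x640x3 uint8, blue, green, red), "fx", "fy", "cx", "cy" (pixels), "k1" (the pictures are not rectified: a ray, as slopes to the right and down, at radius r is drawn at 1 + k1 r^2 times it, then the intrinsics apply), "rvec" (rotation vector, rad) and "tvec" (3), from world to camera coordinates, as OpenCV has them. Camera axes: x right, y down, z forward; pixel columns grow to the right and rows downward; lengths in m; the calibration is good to about 2 mm. A picture is of the moment at which its call begins. There is no depth.
- ctrl.job_done(): hands the job in, once; it reports no verdict.
Trained networks look in the newest picture that a camera, given by its name, has taken for a name from the list of things; names that differ only in an ending like _2 or _b are one class to them, and where a whole thing is asked for, a point or a joint stands for the part that bears it (a point fixed in the world has none). Each returns a list of dicts, best first, with "conf" (0 to 1); they miss things now and then, are a little off and sometimes report something else, mostly with a low value. They report only what shows in the picture. A call takes as long as a camera call. They do not tell look-alikes from the thing itself.
- ctrl.spot_in(camera, query): "position" ([column, row] in pixels, amid what is visible of it).
- ctrl.cut_out(camera, query): "pixels" (400x640 bool, what is visible of it) and "position" ([column, row] in pixels, amid what is visible of it).
The state is a dict: "time_s": time; "joint_pos": joint angles; "qd": joint speeds; "effort": joint torques, N m; "tcp_pos": TCP position; "tool_rot": TCP orientation; "wrist_force": force on the tool from outside, world axes, zero at the start; "wrist_torque": the same for the moment, N m; "width": finger opening in m.
Only numpy, scipy, OpenCV 4.12 (cv2) and the standard library are available. Lean on these libraries where they do the work, as an engineer would, in place of code of your own. Each camera call takes 0.05 s, during which the arm holds its last target. There are 200 camera calls.

## Task

Lay out the loose valve parts, seen from the robot: the hex nut flat in the middle of the blue mat with the copper ferrule flat and centred on top of the nut, the brass valve stem standing on the table midway between the blue mat and the valve body, in line with their centres, and the red handwheel lying flat on the table straight behind the valve body (farther from the robot), 8 cm from centre to centre. Let go of everything, and do not disturb the canister with its funnel, the yellow scoop or the jar.

Things in the scene. Friction and masses are not known exactly. Their poses are not given: they have to be found in the camera images.
- blue_mat: Fixed round flat blue plastic mat, 100 mm in diameter, 3 mm thick; a target. Origin at the centre of its underside, on the table (z = 0); its axes are parallel to the world's (x away from the robot, y to the robot's left). Its centre stands about 200 mm (190 to 210) to the left or right of the valve body's, up to 20 mm nearer or farther in x.
- valve_body: Fixed brass valve body on a round dark steel foot 52 mm in diameter; a reference for two places. 50 mm tall; round body 42 mm wide; two side ports 28 mm thick stick out to 34 mm from the axis along +y and -y, up to 38 mm high; dark hole in the top. Origin at the centre of the foot's underside, on the table; axes parallel to the world's, so behind it is +x.
- hex_nut: Loose chrome hexagonal nut, 36 mm across flats (42 mm across corners), 14 mm high, lying flat, with a hole about 22 mm wide; 40 to 65 g. Origin at the centre of its underside, z up; the flats face along its own x axis and every 60 degrees from it.
- ferrule: Loose dull dark copper ferrule: a plain ring 28 mm outside, 18 mm inside, 12 mm high, standing flat on its end; 20 to 33 g. Origin at the centre of its underside, z up.
- valve_stem: Loose brass valve stem standing upright on a round flange 34 mm in diameter and 7 mm thick; above it a round shaft 12 mm thick from 7 to 52 mm height, and an 8 mm square tip up to 62 mm; 64 to 104 g. Origin at the centre of the flange's underside, z up along the shaft. Grip it by the shaft.
- handwheel: Loose red metal handwheel lying flat: rim 56 mm outside diameter and 8 mm thick, three thin spokes no higher than the rim, and a round hub 18 mm thick that rises from the underside to 34 mm, good to grip; 56 to 91 g. Origin at the centre of its underside, z up along the hub.
- canister: Bystander, loose: tall steel canister 94 mm in diameter and 170 mm high with a galvanized funnel in its top (funnel mouth 114 mm wide, total height 270 mm). Beyond the work on the left. Origin at the centre of its underside.
- scoop: Bystander, loose: yellow plastic parts scoop, tray 62 mm (x) by 90 mm (y) and 35 mm high, with a round handle along its +y out to 135 mm from the origin. Beyond the work. Origin at the centre of the tray's underside.
- jar: Bystander, loose: amber glass jar with a black cap, 68 mm in diameter, 80 mm high. Beyond the work on the right. Origin at the centre of its underside.
Mind the look-alikes: they are no part of the job. Leave any turquoise look-alike of the handwheel alone.

How it is judged:
At the end, for the whole second after the job is handed in: Nut flat on mat, centred to 12 mm; ferrule flat on nut, to 8 mm; stem upright on table, within 25 mm in x and 117 mm in y of both mat and valve body centres; handwheel flat on table, 65-95 mm behind valve body, 15 mm sideways; tilts under 0.12 rad; all released, at rest (horizontal distance between hex_nut and blue_mat below 0.012 m and z of hex_nut in the frame of blue_mat between 0.001 and 0.006 m and angle between each of hex_nut, ferrule, valve_stem, handwheel's own z axis and vertical below 0.12 rad and horizontal distance between ferrule and hex_nut below 0.008 m and z of ferrule in the frame of hex_nut between 0.012 and 0.0165 m and x of valve_stem in the frame of valve_body between -0.025 and 0.025 m and y of valve_stem in the frame of valve_body between -0.117 and 0.117 m and x of valve_stem in the frame of blue_mat between -0.025 and 0.025 m and y of valve_stem in the frame of blue_mat between -0.117 and 0.117 m and height (world z) of valve_stem between -0.004 and 0.005 m and x of handwheel in the frame of valve_body between 0.065 and 0.095 m and y of handwheel in the frame of valve_body between -0.015 and 0.015 m and height (world z) of handwheel between -0.004 and 0.005 m and linear speed of each of hex_nut, ferrule, valve_stem, handwheel below 0.02 m/s and angular speed of each of hex_nut, ferrule, valve_stem, handwheel below 0.3 rad/s); the robot touches nothing.
It fails at once if the canister is moved by more than 20 mm or tipped (distance of canister from where it was at the start of the episode above 0.02 m or angle between canister's own z axis and vertical above 0.25 rad).
It fails at once if the scoop is moved by more than 20 mm or tipped (distance of scoop from where it was at the start of the episode above 0.02 m or angle between scoop's own z axis and vertical above 0.25 rad).
It fails at once if the jar is moved by more than 20 mm or tipped (distance of jar from where it was at the start of the episode above 0.02 m or angle between jar's own z axis and vertical above 0.25 rad).
It also fails if it takes over 104 s, if anything falls off the work surface, if the arm or the gripper's body presses on something with over 40 N, if the wrist force passes 120 N, or if a joint passes its speed limit or range.

## Working session

There is one attempt and no reset: what is moved stays moved. The work goes in short steps, Python scripts to look and compute and a tool call to move; the robot and the scene stay as the last step left them, time stands still between calls to the robot, and variables do not carry over. Pictures are saved under pics/ and viewed, about 12 in all and at most 16, crops included, and the job is handed in when it is done.

Besides the shell and the picture viewer there is one more tool, called after "Emit:" by a JSON object that holds its "fn" and its "kwargs". servo_tool: Moves the arm, as the interface text tells. Its arguments: {"type":"object","properties":{"series":{"type":"array","items":{"type":"array"}},"force":{"type":"number"}},"required":["series"]}

```bash
mkdir -p pics; cat > h.py <<'E'
import numpy as np, cv2
from bench import ctrl
from scipy.spatial.transform import Rotation as R
def cam(n,save=None):
    c=ctrl.read_camera(n)
    if save: cv2.imwrite('pics/'+save,c['img'])
    return c
def ray(c,px):
    d=np.array([(px[0]-c['cx'])/c['fx'],(px[1]-c['cy'])/c['fy']]);u=d.copy()
    for _ in range(20): u=d/(1+c['k1']*(u@u))
    M=cv2.Rodrigues(np.array(c['rvec'],float))[0];t=np.array(c['tvec'],float).ravel()
    return -M.T@t, M.T@np.array([u[0],u[1],1.])
def at(c,px,z):
    o,d=ray(c,px);return o+d*(z-o[2])/d[2]
def proj(c,P):
    M=cv2.Rodrigues(np.array(c['rvec'],float))[0];q=M@np.array(P,float)+np.array(c['tvec'],float).ravel()
    u=q[:2]/q[2];u=u*(1+c['k1']*(u@u));return np.array([u[0]*c['fx']+c['cx'],u[1]*c['fy']+c['cy']])
def delta(p):
    s=ctrl.sense();q=s['tool_rot'];r=R.from_quat([q[1],q[2],q[3],q[0]])
    return r.inv().apply(np.array(p)-s['tcp_pos'])/0.03
E
python3 - <<'E'
from h import *
np.set_printoptions(precision=4,suppress=True)
for n in ['top','scene']:
    c=cam(n,n+'0.png');print(n,'cam at',ray(c,(320,200))[0],c['fx'],c['k1'])
    for q,z in dict(blue_mat=.003,valve_body=.05,hex_nut=.014,ferrule=.012,valve_stem=.03,handwheel=.01,canister=.2,scoop=.02,jar=.08).items():
        for r in ctrl.spot_in(n,q)[:3]: print(q,round(r['conf'],2),np.round(r['position'],1),at(c,r['position'],z)[:2])
s=ctrl.sense();print(s['tool_rot'],s['tcp_pos'],s['width'],ctrl.tip_extent)
E
```

```text
top cam at [0.4511 0.0316 0.8988] 402.7703098475318 0.014642980774654398
blue_mat 0.17 [298.8 132.8] [0.8072 0.026 ]
hex_nut 0.76 [193.8 287.2] [0.4854 0.2932]
hex_nut 0.28 [359.  252.7] [ 0.5093 -0.0687]
ferrule 0.45 [189.8 235.4] [0.598  0.2948]
ferrule 0.32 [443.5 125.7] [ 0.7743 -0.3119]
valve_stem 0.63 [458.2 273. ] [ 0.4377 -0.2676]
handwheel 0.91 [434.4 208.5] [ 0.5838 -0.2522]
handwheel 0.91 [394.1 179.9] [ 0.6614 -0.1746]
canister 0.65 [121.1 154.3] [0.7316 0.3519]
scoop 0.62 [299.1 136.3] [0.7918 0.0265]
jar 0.65 [442.9 127.7] [ 0.7452 -0.2833]
scene cam at [1.0918 0.3393 0.8104] 424.1383195082367 -0.09883722652154373
blue_mat 0.93 [386.  195.8] [0.5197 0.1336]
valve_body 0.79 [315.4 148.7] [ 0.5267 -0.0642]
valve_body 0.65 [276.  256.3] [0.8107 0.0376]
hex_nut 0.63 [454.7 211.7] [0.4771 0.2882]
handwheel 0.77 [246.4 177.7] [ 0.6688 -0.1689]
handwheel 0.61 [238.9 142.3] [ 0.5905 -0.2616]
canister 0.75 [454.3 277. ] [0.7361 0.3516]
scoop 0.63 [278.  253.9] [0.7927 0.0257]
jar 0.72 [181.7 169.1] [ 0.7704 -0.2627]
[0.     0.9868 0.1622 0.    ] [ 0.2    -0.5921  0.2337] 0.08755220010952547 0.011
```

View pics/top0.png

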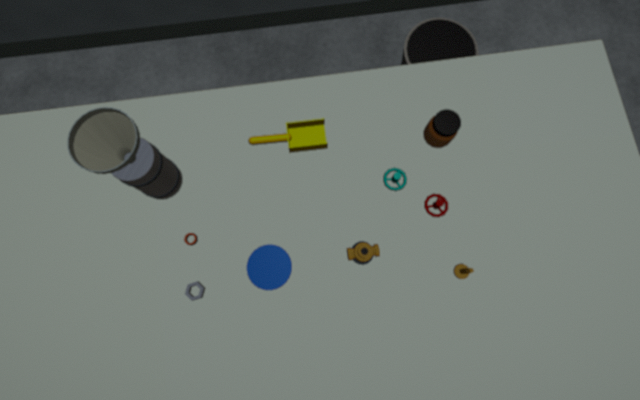

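View pics/scene0.png

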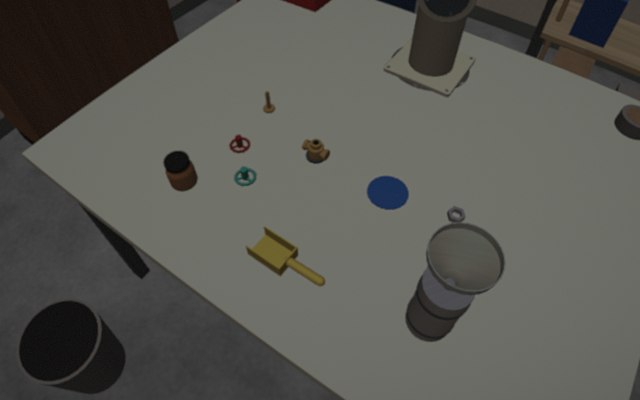

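The top view shows the mat at (269,267), the valve body at (363,253), the nut at (195,291), the ferrule at (191,239), the stem at (461,270) and the red wheel at (436,205). The turquoise look-alike is at (395,180), and the scene view agrees. Next I'll refine these positions with colour blobs.

```bash
python3 - <<'E'
from h import *
np.set_printoptions(precision=4,suppress=True)
c=cam('top');im=c['img']
bg=cv2.medianBlur(im,61)
diff=np.abs(im.astype(int)-bg).max(2)
def blob(name,x0,y0,r,z,th=22):
    m=np.zeros(diff.shape,np.uint8);m[y0-r:y0+r,x0-r:x0+r]=(diff[y0-r:y0+r,x0-r:x0+r]>th)
    n,l,s,ce=cv2.connectedComponentsWithStats(m);k=1+np.argmax(s[1:,4])
    cnt=cv2.findContours((l==k).astype(np.uint8),0,2)[0];p=max(cnt,key=cv2.contourArea)
    (ex,ey),er=cv2.minEnclosingCircle(p)
    print(name,s[k],'encl',round(ex,1),round(ey,1),round(er,1),at(c,(ex,ey),z)[:2],'cent',at(c,ce[k],z)[:2]);return (l==k)
blob('nut',195,291,16,.010);blob('fer',191,239,14,.008)
hsv=cv2.cvtColor(im,cv2.COLOR_BGR2HSV)
def col(name,lo,hi,box,z):
    m=cv2.inRange(hsv,lo,hi);k=np.zeros_like(m);x0,x1,y0,y1=box;k[y0:y1,x0:x1]=m[y0:y1,x0:x1]
    p=cv2.findNonZero(k);e=cv2.minEnclosingCircle(p);print(name,len(p),e,at(c,e[0],z)[:2],'cent',at(c,p.mean((0,1)),z)[:2])
col('mat',(100,120,60),(130,255,255),(230,310,230,310),.003)
col('teal',(75,80,50),(98,255,255),(370,420,160,205),.006)
m1=((hsv[...,0]<8)|(hsv[...,0]>172))&(hsv[...,1]>120)
k=np.zeros(m1.shape,np.uint8);k[185:230,415:460]=m1[185:230,415:460];e=cv2.minEnclosingCircle(cv2.findNonZero(k));print('wheel',e,at(c,e[0],.006)[:2])
for n,b in dict(left=(55,100,205,330),a=(165,215,215,315),b=(335,385,225,280),d=(415,485,185,290)).items(): pass
A=cv2.resize(im[220:310,165:215],None,fx=6,fy=6,interpolation=2)
B=cv2.resize(im[225:280,335:385],None,fx=6,fy=6,interpolation=2)
D=cv2.resize(im[250:295,440:485],None,fx=6,fy=6,interpolation=2)
cv=np.zeros((540,800,3),np.uint8);cv[:A.shape[0],:A.shape[1]]=A;cv[:330,300:600]=B;cv[270:540,530:800]=D
cv2.imwrite('pics/crops.png',np.clip(cv*1.6,0,255).astype(np.uint8))
print('can base',at(c,(163,180),0)[:2],'mouth',at(c,(105,140),.27)[:2])
E
```

```text
nut [185 281  21  20 233] encl 194.9 290.6 10.4 [0.4781 0.2926] cent [0.4783 0.2924]
fer [184 232  14  14 127] encl 190.5 238.6 7.0 [0.5913 0.2949] cent [0.5911 0.2948]
mat 1552 ((268.3571472167969, 266.6428527832031), 22.525602340698242) [0.5072 0.1317] cent [0.5066 0.131 ]
teal 270 ((394.58770751953125, 178.8157958984375), 11.631601333618164) [ 0.6648 -0.1771] cent [ 0.6662 -0.1782]
wheel ((435.70001220703125, 205.10000610351562), 11.458708763122559) [ 0.5916 -0.2579]
can base [0.7365 0.3506] mouth [0.7319 0.3451]
```

View pics/crops.png

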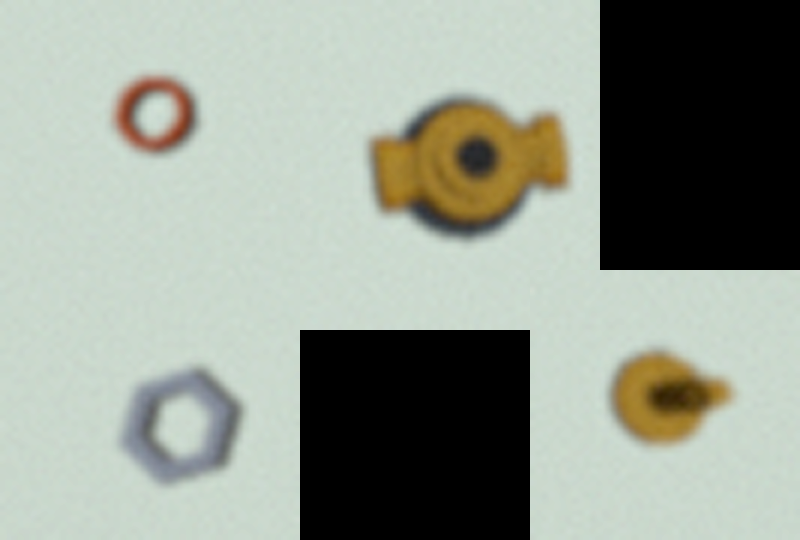

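Two more positions from the crops. The valve hole is at about (364,251) and its foot at about (362.5,253). The stem flange is at about (461,271).

```bash
python3 - <<'E'
from h import *
np.set_printoptions(precision=4,suppress=True)
c=cam('top')
print('hole',at(c,(364.1,250.8),.05)[:2],'foot',at(c,(362.3,252.6),.004)[:2],'stem',at(c,(460.9,270.8),.007)[:2])
ctr=at(c,(165+181/6-.4,220+426/6-.4),.012)
for p in [(198,368),(240,408),(222,465),(168,484),(122,440),(138,385)]:
    v=at(c,(165+p[0]/6-.4,220+p[1]/6-.4),.012)-ctr;print(np.degrees(np.arctan2(v[1],v[0]))%60,np.hypot(*v[:2]))
print('wheel',delta([.5916,-.2579,.125]),delta([.5916,-.2579,.025]))
E
```

```text
hole [ 0.5094 -0.0758] foot [ 0.5092 -0.077 ] stem [ 0.4412 -0.2823]
39.017772915147575 0.0207546656059905
38.917560693359846 0.021536368451580187
41.010411632409614 0.0205321194474202
42.933684328637526 0.020260435399512316
35.250493125355376 0.021195494481423757
40.93283429673696 0.021708018654607527
wheel [15.9302 -6.3777  3.6229] [15.9303 -6.3778  6.9562]
```

Emit:
{"fn": "servo_tool", "kwargs": {"series": [[0.3,[15.93,-6.38,3.6],[0,0,0]],[0.3,[15.93,-6.38,3.6],[0,0,0]],[0.3,[15.93,-6.38,3.6],[0,0,0]],[0.3,[15.93,-6.38,3.6],[0,0,0]],[0.3,[15.93,-6.38,3.6],[0,0,0]],[0.3,[15.93,-6.38,3.6],[0,0,0]],[0.3,[15.93,-6.38,3.6],[0,0,0]],[0.3,[15.93,-6.38,3.6],[0,0,0]],[0.3,[15.93,-6.38,3.6],[0,0,0]],[0.3,[15.93,-6.38,3.6],[0,0,0]],[0.3,[15.93,-6.38,3.6],[0,0,0]],[0.3,[15.93,-6.38,3.6],[0,0,0]]]}}

```text
time_s: 2.1
tcp_pos: [0.5736, -0.2728, 0.1307]
tool_rot: [0.0, 0.987, 0.162, 0.0]
wrist_force: [-0.1, -0.8, 0.6]
width: 0.0616
```

Emit:
{"fn": "servo_tool", "kwargs": {"series": [[0.3,[0,0,0],[0,0,0]],[0.3,[0,0,0],[0,0,0]],[0.3,[0,0,0],[0,0,0]]]}}

```text
time_s: 2.35
tcp_pos: [0.5719, -0.2743, 0.1308]
tool_rot: [-0.0, 0.987, 0.163, -0.0]
wrist_force: [-0.3, 0.1, -1.0]
width: 0.0613
```

```bash
python3 - <<'E'
from h import *
s=ctrl.sense();print(s['time_s'],s['tcp_pos'],s['tool_rot'],s['width'],s['joint_pos'])
print(delta([.5916,-.2579,.025]))
c=cam('top','top1.png');cam('scene','scene1.png')
a=c['img'][150:260,380:500];d=cv2.imread('pics/scene1.png')[60:220,180:380]
o=np.zeros((560,800,3),np.uint8);o[:330,:360]=cv2.resize(a,None,fx=3,fy=3);o[:320,370:770]=cv2.resize(d,None,fx=2,fy=2)
cv2.imwrite('pics/v1.png',np.clip(o[:340]*1.5,0,255).astype(np.uint8))
E
```

```text
2.35 [ 0.57187956 -0.27427957  0.13084279] [-7.91928247e-05  9.86690690e-01  1.62607996e-01 -3.39912686e-04] 0.06129713048843531 [-4.65838804e-01  5.61574292e-01  1.67222610e+00 -3.44944611e-04
  9.08435146e-01  7.78503215e-01]
[ 0.80006125 -0.30523613  3.52765927]
```

View pics/v1.png

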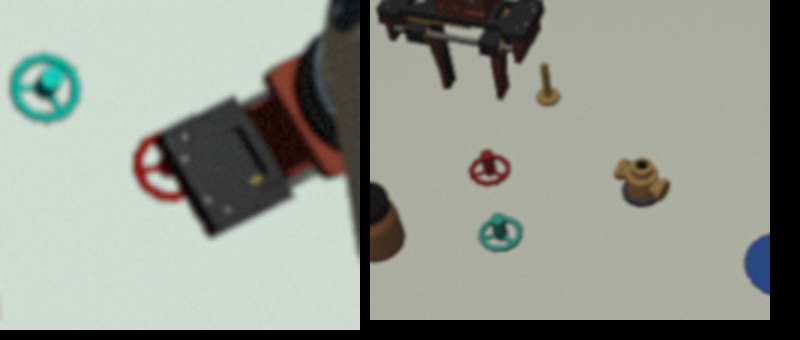

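Gripper is above and short of the red wheel (about 20 mm left to go). Now descend onto the hub.

Emit:
{"fn": "servo_tool", "kwargs": {"series": [[0.4,[0.8,-0.3,1.0],[0,0,0]],[0.4,[0.8,-0.3,1.5],[0,0,0]],[0.4,[0.8,-0.3,2.3],[0,0,0]],[0.4,[0.8,-0.3,3.0],[0,0,0]],[0.4,[0.8,-0.3,3.5],[0,0,0]],[0.4,[0.8,-0.3,3.5],[0,0,0]],[0.4,[0.8,-0.3,3.5],[0,0,0]],[0.4,[0.8,-0.3,3.5],[0,0,0]]]}}

```text
time_s: 3.12
tcp_pos: [0.5925, -0.2591, 0.0272]
tool_rot: [0.0, 0.987, 0.162, 0.001]
wrist_force: [-0.1, -0.2, -0.5]
width: 0.0525
```

Emit:
{"fn": "servo_tool", "kwargs": {"series": [[1,[0,0,0],[0,0,0]],[1,[0,0,0],[0,0,0]],[1,[0,0,0],[0,0,0]],[1,[0,0,0],[0,0,0]],[1,[0,0,0],[0,0,0]],[1,[0,0,0],[0,0,0]],[1,[0,0,0],[0,0,0]],[1,[0,0,0],[0,0,0]]], "force": 20}}

```text
time_s: 3.78
tcp_pos: [0.5922, -0.2581, 0.0263]
tool_rot: [0.0, 0.987, 0.162, 0.0]
wrist_force: [-0.8, 0.2, 3.2]
width: 0.0173
```

```bash
python3 - <<'E'
from h import *
s=ctrl.sense();print(s['time_s'],s['tcp_pos'],s['width'],s['wrist_force'])
print(delta([.589,-.076,.065]),delta([.589,-.076,s['tcp_pos'][2]]))
E
```

```text
3.7833 [ 0.59218951 -0.25811688  0.02626298] 0.017308908097532293 [-0.80742494  0.15366546  3.23335485]
[ 1.84278352 -5.78502248 -1.29150416] [ 1.84254267e+00 -5.78515952e+00 -2.70326416e-04]
```

Emit:
{"fn": "servo_tool", "kwargs": {"series": [[1,[0,0,-1.0],[0,0,0]],[1,[0,0,-1.7],[0,0,0]],[1,[0.46,-1.45,-1.7],[0,0,0]],[1,[0.9,-2.6,-1.7],[0,0,0]],[1,[1.3,-3.8,-1.7],[0,0,0]],[1,[1.6,-5.0,-1.7],[0,0,0]],[1,[1.84,-5.78,-1.7],[0,0,0]],[1,[1.84,-5.78,-1.7],[0,0,0]],[1,[1.84,-5.78,-1.7],[0,0,0]],[1,[1.84,-5.78,-1.7],[0,0,0]]]}}

```text
time_s: 4.62
tcp_pos: [0.589, -0.0765, 0.077]
tool_rot: [0.0, 0.987, 0.162, 0.0]
wrist_force: [0.1, 0.3, -1.8]
width: 0.0177
```

```bash
python3 - <<'E'
from h import *
s=ctrl.sense();print(s['time_s'],s['tcp_pos'],s['width'],s['wrist_force'])
print(delta([.589,-.076,.0263]))
E
```

```text
4.6167 [ 0.58899867 -0.07652898  0.07696641] 0.017721342947496208 [ 0.11079752  0.34680078 -1.80088836]
[ 0.00565884 -0.01710311  1.68887633]
```

Emit:
{"fn": "servo_tool", "kwargs": {"series": [[1,[0,0,0.8],[0,0,0]],[1,[0,0,1.4],[0,0,0]],[1,[0,0,1.66],[0,0,0]],[1,[0,0,1.68],[0,0,0]],[1,[0,0,1.68],[0,0,0]],[1,[0,0,1.68],[0,0,0]],[0.5,[0,0,1.68],[0,0,0]],[0.5,[0,0,1.68],[0,0,0]],[0.5,[0,0,1.68],[0,0,0]],[0.5,[0,0,1.68],[0,0,0]],[0.5,[0,0,0.5],[0,0,0]],[0.5,[0,0,-0.7],[0,0,0]]]}}

```text
time_s: 5.62
tcp_pos: [0.5869, -0.0758, 0.0967]
tool_rot: [-0.001, 0.987, 0.162, -0.003]
wrist_force: [0.6, 0.1, 0.4]
width: 0.0439
```

```bash
python3 - <<'E'
from h import *
s=ctrl.sense();print(s['time_s'],s['tcp_pos'],s['width'],s['wrist_force'])
print(delta([.4412,-.2823,.105]),delta([.4412,-.2823,.029]))
E
```

```text
5.6167 [ 0.58685788 -0.07584995  0.09671526] 0.04385349299336737 [0.59155215 0.14146223 0.42861668]
[-6.80417601  4.96440502 -0.25509213] [-6.79161721  4.97086608  2.27820184]
```

Emit:
{"fn": "servo_tool", "kwargs": {"series": [[0.5,[0,0,-0.6],[0,0,0]],[0.5,[-1.0,0.7,-0.6],[0,0,0]],[0.5,[-2.0,1.5,-0.6],[0,0,0]],[0.5,[-3.0,2.2,-0.6],[0,0,0]],[0.5,[-4.0,2.9,-0.6],[0,0,0]],[0.5,[-5.0,3.6,-0.6],[0,0,0]],[0.5,[-6.0,4.4,-0.6],[0,0,0]],[0.5,[-6.8,4.97,-0.6],[0,0,0]],[0.5,[-6.8,4.97,-0.6],[0,0,0]],[0.5,[-6.8,4.97,-0.6],[0,0,0]],[0.5,[-6.8,4.97,-0.6],[0,0,0]]]}}

```text
time_s: 6.53
tcp_pos: [0.4435, -0.2826, 0.1162]
tool_rot: [0.0, 0.987, 0.162, 0.0]
wrist_force: [0.6, 0.5, 0.1]
width: 0.0439
```

```bash
python3 - <<'E'
from h import *
s=ctrl.sense();print(s['time_s'],s['tcp_pos'],s['width'],s['wrist_force'])
print(delta([.4412,-.2823,.029]))
c=cam('scene','scene2.png');t=cam('top','top2.png')
hsv=cv2.cvtColor(t['img'],cv2.COLOR_BGR2HSV);m1=((hsv[...,0]<8)|(hsv[...,0]>172))&(hsv[...,1]>120)
k=np.zeros(m1.shape,np.uint8);k[185:245,330:400]=m1[185:245,330:400]
p=cv2.findNonZero(k)
if p is not None: e=cv2.minEnclosingCircle(p);print('wheel',e,at(t,e[0],.006)[:2])
a=t['img'][180:300,330:490];d=c['img'][60:180,200:380]
o=np.zeros((360,800,3),np.uint8);o[:300,:400]=cv2.resize(a,None,fx=2.5,fy=2.5);o[:264,404:800]=cv2.resize(d,None,fx=2.2,fy=2.2)
cv2.imwrite('pics/v2.png',np.clip(o*1.5,0,255).astype(np.uint8))
E
```

```text
6.5333 [ 0.44353188 -0.28258117  0.1162018 ] 0.043873187923661745 [0.57667529 0.51028828 0.11224659]
[-0.07177037 -0.03406542  2.90669541]
wheel ((356.5638427734375, 217.35105895996094), 11.424899101257324) [ 0.58834234 -0.07674777]
```

View pics/v2.png

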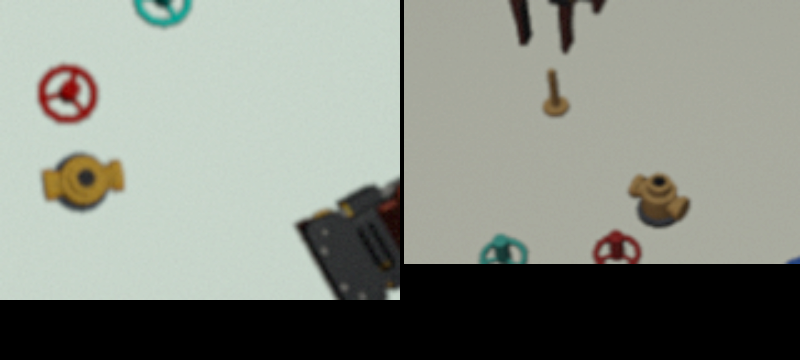

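The wheel lies flat behind the body at (0.588, -0.077), about 79 mm away. The stem is still standing, with the fingers above it. Descend to it.

Emit:
{"fn": "servo_tool", "kwargs": {"series": [[0.5,[-0.07,-0.03,1.0],[0,0,0]],[0.5,[-0.07,-0.03,2.0],[0,0,0]],[0.5,[-0.07,-0.03,2.7],[0,0,0]],[0.5,[-0.07,-0.03,2.9],[0,0,0]],[0.5,[-0.07,-0.03,2.9],[0,0,0]],[0.5,[-0.07,-0.03,2.9],[0,0,0]],[1,[-0.07,-0.03,2.9],[0,0,0]],[1,[-0.07,-0.03,2.9],[0,0,0]],[1,[-0.07,-0.03,2.9],[0,0,0]],[1,[-0.07,-0.03,2.9],[0,0,0]],[1,[-0.07,-0.03,2.9],[0,0,0]],[1,[-0.07,-0.03,2.9],[0,0,0]]], "force": 20}}

```text
time_s: 7.63
tcp_pos: [0.4413, -0.2828, 0.0295]
tool_rot: [0.0, 0.987, 0.162, 0.0]
wrist_force: [-0.1, -0.1, 3.5]
width: 0.0115
```

Emit:
{"fn": "servo_tool", "kwargs": {"series": [[1,[0,0,0],[0,0,0]],[1,[0,0,0],[0,0,0]]]}}

```text
time_s: 7.8
tcp_pos: [0.4413, -0.2828, 0.0295]
tool_rot: [0.0, 0.987, 0.162, 0.0]
wrist_force: [-1.2, 0.2, 6.2]
width: 0.0115
```

```bash
python3 - <<'E'
from h import *
s=ctrl.sense();print(s['time_s'],s['tcp_pos'],s['width'],s['wrist_force'])
print(delta([.508,.0275,.13]),delta([.44,.0275,.13]))
E
```

```text
7.8 [ 0.44128201 -0.2827972   0.02947583] 0.011516484222214714 [-1.21381939  0.21527111  6.18104957]
[ 5.41809625 -9.0858888  -3.35369177] [ 3.2706071  -9.81119321 -3.3549898 ]
```

Emit:
{"fn": "servo_tool", "kwargs": {"series": [[1,[0,0,-1.0],[0,0,0]],[1,[0,0,-2.2],[0,0,0]],[1,[0,0,-3.35],[0,0,0]],[1,[0.6,-1.1,-3.35],[0,0,0]],[1,[1.3,-2.2,-3.35],[0,0,0]],[1,[2.0,-3.35,-3.35],[0,0,0]],[1,[2.7,-4.5,-3.35],[0,0,0]],[1,[3.4,-5.65,-3.35],[0,0,0]],[1,[4.1,-6.8,-3.35],[0,0,0]],[1,[4.7,-7.9,-3.35],[0,0,0]],[1,[5.42,-9.09,-3.35],[0,0,0]],[1,[5.42,-9.09,-3.35],[0,0,0]]]}}

```text
time_s: 8.8
tcp_pos: [0.509, 0.0335, 0.1296]
tool_rot: [-0.001, 0.986, 0.165, 0.001]
wrist_force: [0.6, 0.1, -0.8]
width: 0.0115
```

Emit:
{"fn": "servo_tool", "kwargs": {"series": [[1,[0,0,0],[0,0,0]],[1,[0,0,0],[0,0,0]],[1,[0,0,0],[0,0,0]]]}}

```text
time_s: 9.05
tcp_pos: [0.5073, 0.0267, 0.1293]
tool_rot: [0.0, 0.987, 0.162, -0.0]
wrist_force: [-1.4, -0.5, -1.1]
width: 0.0118
```

```bash
python3 - <<'E'
from h import *
s=ctrl.sense();print(s['time_s'],s['tcp_pos'],s['width'],s['wrist_force'])
print(delta([.508,.0275,.0295]))
c=cam('scene','scene3.png')
cv2.imwrite('pics/v3.png',np.clip(cv2.resize(c['img'][60:220,260:440],None,fx=3,fy=3)*1.4,0,255).astype(np.uint8))
E
```

```text
9.05 [0.50727747 0.02674814 0.12929031] 0.011828157143976099 [-1.36248077 -0.50460453 -1.10965579]
[ 0.03368113 -0.0157822   3.32631744]
```

View pics/v3.png

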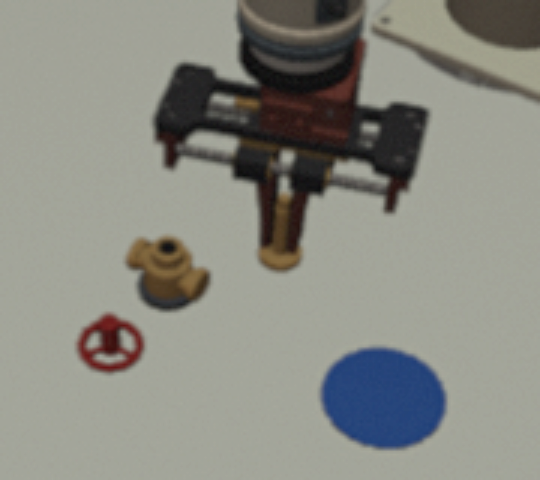

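The stem hangs upright between the fingers, above the spot midway. Lower and release.

Emit:
{"fn": "servo_tool", "kwargs": {"series": [[1,[0,0,1.0],[0,0,0]],[1,[0,0,2.0],[0,0,0]],[1,[0,0,2.8],[0,0,0]],[1,[0,0,3.2],[0,0,0]],[1,[0,0,3.32],[0,0,0]],[1,[0,0,3.33],[0,0,0]],[1,[0,0,3.33],[0,0,0]],[1,[0,0,3.33],[0,0,0]],[0.6,[0,0,3.33],[0,0,0]],[0.6,[0,0,3.33],[0,0,0]],[0.6,[0,0,3.33],[0,0,0]],[0.6,[0,0,3.33],[0,0,0]]]}}

```text
time_s: 10.1
tcp_pos: [0.508, 0.0279, 0.0299]
tool_rot: [0.0, 0.987, 0.162, 0.0]
wrist_force: [0.4, 0.2, -0.7]
width: 0.0338
```

Emit:
{"fn": "servo_tool", "kwargs": {"series": [[0.5,[0,0,0],[0,0,0]],[0.5,[0,0,-1.0],[0,0,0]],[0.5,[0,0,-2.0],[0,0,0]],[0.5,[0,0,-3.0],[0,0,0]],[0.3,[0,0,-3.0],[0,0,0]],[0.3,[0,0,-3.0],[0,0,0]]]}}

```text
time_s: 10.6
tcp_pos: [0.509, 0.028, 0.1212]
tool_rot: [0.0, 0.987, 0.162, 0.002]
wrist_force: [-0.0, 0.7, -0.5]
width: 0.0537
```

```bash
python3 - <<'E'
from h import *
s=ctrl.sense();print(s['time_s'],s['tcp_pos'],s['width'],s['wrist_force'],s['joint_pos'])
print(delta([.4782,.2925,.12]))
E
```

```text
10.6 [0.50899288 0.02795795 0.12121616] 0.05372588993848321 [-0.02452205  0.7266629  -0.54367429] [3.15085071e-02 4.24278910e-01 1.96038288e+00 4.46607789e-05
 7.53000327e-01 1.27637610e+00]
[ 1.85062464 -8.6825851   0.03786794]
```

Emit:
{"fn": "servo_tool", "kwargs": {"series": [[0.3,[0.2,-1.1,0],[0,0,-1.0]],[0.3,[0.5,-2.3,0],[0,0,-2.0]],[0.3,[0.75,-3.5,0],[0,0,-3.0]],[0.3,[1.0,-4.7,0],[0,0,-3.55]],[0.3,[1.25,-5.9,0],[0,0,-3.55]],[0.3,[1.5,-7.1,0],[0,0,-3.55]],[0.3,[1.7,-8.2,0],[0,0,-3.55]],[0.3,[1.85,-8.68,0],[0,0,-3.55]],[0.3,[1.85,-8.68,0],[0,0,-3.55]],[0.3,[1.85,-8.68,0],[0,0,-3.55]],[0.3,[1.85,-8.68,0],[0,0,-3.55]],[0.3,[1.85,-8.68,0],[0,0,-3.55]]]}}

```text
time_s: 11.6
tcp_pos: [0.4769, 0.2906, 0.1191]
tool_rot: [0.0, 0.94, 0.341, -0.001]
wrist_force: [-0.4, 0.4, -0.0]
width: 0.0618
```

```bash
python3 - <<'E'
from h import *
s=ctrl.sense();print(s['time_s'],s['tcp_pos'],s['tool_rot'],s['width'])
q=s['tool_rot'];print('jaw',np.degrees(2*np.arctan2(q[2],q[1]))-90)
print(delta([.4782,.2925,.015]))
c=cam('scene','scene4.png');t=cam('top')
o=np.zeros((420,800,3),np.uint8);a=t['img'][220:320,150:280];d=c['img'][90:230,300:480]
o[:300,:390]=cv2.resize(a,None,fx=3,fy=3);o[:308,400:796]=cv2.resize(d,None,fx=2.2,fy=2.2)
cv2.imwrite('pics/v4.png',np.clip(o[:310]*1.4,0,255).astype(np.uint8))
E
```

```text
11.6 [0.47693202 0.29063941 0.11913318] [ 2.20320717e-04  9.40053516e-01  3.41026248e-01 -6.61262064e-04] 0.06181944341782659
jaw -50.12116798272286
[ 0.07703708 -0.02036681  3.47100266]
```

View pics/v4.png

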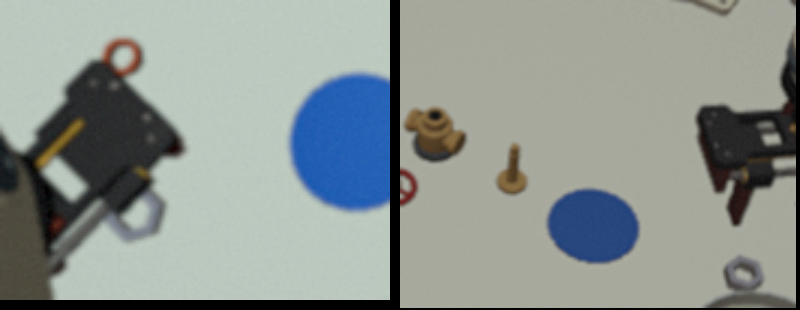

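The stem stands midway and the gripper is over the nut, aligned to its flats. Grasp it.

Emit:
{"fn": "servo_tool", "kwargs": {"series": [[0.3,[0.08,-0.02,1.0],[0,0,0]],[0.3,[0.08,-0.02,2.0],[0,0,0]],[0.3,[0.08,-0.02,2.9],[0,0,0]],[0.3,[0.08,-0.02,3.35],[0,0,0]],[0.3,[0.08,-0.02,3.45],[0,0,0]],[0.3,[0.08,-0.02,3.45],[0,0,0]],[0.7,[0.08,-0.02,3.45],[0,0,0]],[1,[0.08,-0.02,3.45],[0,0,0]],[1,[0.08,-0.02,3.45],[0,0,0]],[1,[0.08,-0.02,3.45],[0,0,0]],[1,[0.08,-0.02,3.45],[0,0,0]],[1,[0.08,-0.02,3.45],[0,0,0]]], "force": 20}}

```text
time_s: 12.7
tcp_pos: [0.4791, 0.2947, 0.0172]
tool_rot: [-0.0, 0.94, 0.342, 0.001]
wrist_force: [-0.6, -0.5, 6.3]
width: 0.0361
```

Emit:
{"fn": "servo_tool", "kwargs": {"series": [[1,[0,0,0],[0,0,0]],[1,[0,0,0],[0,0,0]]]}}

```text
time_s: 12.87
tcp_pos: [0.4791, 0.2947, 0.0172]
tool_rot: [-0.0, 0.94, 0.342, 0.001]
wrist_force: [-1.2, -0.9, 7.0]
width: 0.0357
```

```bash
python3 - <<'E'
from h import *
s=ctrl.sense();print(s['time_s'],s['tcp_pos'],s['width'],s['wrist_force'])
print(delta([.507,.1315,.06]))
E
```

```text
12.8667 [0.47908615 0.29469294 0.01715084] 0.03567802538934503 [-1.15977119 -0.90870609  6.95984759]
[-2.77996244  4.76662033 -1.43108118]
```

Emit:
{"fn": "servo_tool", "kwargs": {"series": [[1,[0,0,-1.0],[0,0,0]],[1,[0,0,-1.5],[0,0,0]],[1,[-0.6,1.0,-1.5],[0,0,0]],[1,[-1.1,2.0,-1.5],[0,0,0]],[1,[-1.7,3.0,-1.5],[0,0,0]],[1,[-2.2,3.9,-1.5],[0,0,0]],[1,[-2.78,4.77,-1.5],[0,0,0]],[1,[-2.78,4.77,-1.5],[0,0,0]],[1,[-2.78,4.77,-1.5],[0,0,0]],[1,[-2.78,4.77,-1.5],[0,0,0]],[1,[-2.78,4.77,-1.5],[0,0,0]]]}}

```text
time_s: 13.78
tcp_pos: [0.5065, 0.1321, 0.0612]
tool_rot: [-0.0, 0.94, 0.342, 0.0]
wrist_force: [0.8, 0.3, 0.1]
width: 0.0362
```

```bash
python3 - <<'E'
from h import *
s=ctrl.sense();print(s['time_s'],s['tcp_pos'],s['width'],s['wrist_force'])
print(delta([.507,.1315,.0202]))
E
```

```text
13.7833 [0.50648216 0.13207704 0.0612199 ] 0.036235488508420954 [0.78569061 0.30184066 0.14497381]
[3.72328423e-04 2.58220854e-02 1.36733027e+00]
```

Emit:
{"fn": "servo_tool", "kwargs": {"series": [[1,[0,0.03,0.6],[0,0,0]],[1,[0,0.03,1.1],[0,0,0]],[1,[0,0.03,1.32],[0,0,0]],[1,[0,0.03,1.36],[0,0,0]],[1,[0,0.03,1.36],[0,0,0]],[1,[0,0.03,1.36],[0,0,0]],[0.4,[0,0.03,1.36],[0,0,0]],[0.4,[0,0.03,1.36],[0,0,0]],[0.4,[0,0.03,1.36],[0,0,0]],[0.4,[0,0.03,0.4],[0,0,0]],[0.4,[0,0.03,-0.7],[0,0,0]],[0.4,[0,0.03,-1.9],[0,0,0]]]}}

```text
time_s: 14.78
tcp_pos: [0.506, 0.1301, 0.1183]
tool_rot: [-0.0, 0.94, 0.342, -0.001]
wrist_force: [0.3, 0.2, 0.2]
width: 0.0525
```

```bash
python3 - <<'E'
from h import *
s=ctrl.sense();print(s['time_s'],s['tcp_pos'],s['width'],s['wrist_force'])
print(delta([.5912,.2949,.11]))
E
```

```text
14.7833 [0.50598803 0.13009932 0.11834118] 0.05245659952050616 [0.30184818 0.23405892 0.24330466]
[ 5.70609064 -2.38573533  0.26632921]
```

Emit:
{"fn": "servo_tool", "kwargs": {"series": [[0.4,[1.0,-0.4,0],[0,0,1.0]],[0.4,[2.1,-0.9,0],[0,0,2.0]],[0.4,[3.2,-1.3,0],[0,0,3.0]],[0.4,[4.3,-1.8,0],[0,0,3.5]],[0.4,[5.2,-2.2,0],[0,0,3.5]],[0.4,[5.71,-2.39,0],[0,0,3.5]],[0.4,[5.71,-2.39,0],[0,0,3.5]],[0.4,[5.71,-2.39,0],[0,0,3.5]],[0.4,[5.71,-2.39,0],[0,0,3.5]],[0.4,[5.71,-2.39,0],[0,0,3.5]]]}}

```text
time_s: 15.62
tcp_pos: [0.5916, 0.2941, 0.118]
tool_rot: [0.0, 0.986, 0.164, -0.001]
wrist_force: [-0.9, -0.1, 0.1]
width: 0.0529
```

```bash
python3 - <<'E'
from h import *
np.set_printoptions(precision=4,suppress=True)
s=ctrl.sense();print(s['time_s'],s['tcp_pos'],s['width'],s['wrist_force'])
print(delta([.5912,.2949,.0135]))
c=cam('scene');t=cam('top')
o=np.zeros((480,800,3),np.uint8);a=t['img'][190:310,150:310];d=c['img'][90:290,330:510]
o[:480,:640]=0;o[:300,:400]=cv2.resize(a,None,fx=2.5,fy=2.5);o[:400,410:770]=cv2.resize(d,None,fx=2,fy=2)
cv2.imwrite('pics/v5.png',np.clip(o[:410]*1.4,0,255).astype(np.uint8))
cv2.imwrite('pics/t5.png',t['img'])
hsv=cv2.cvtColor(t['img'],cv2.COLOR_BGR2HSV);m=cv2.inRange(hsv,(100,120,60),(130,255,255));k=np.zeros_like(m);k[240:295,240:300]=m[240:295,240:300]
cs,h=cv2.findContours(k,cv2.RETR_CCOMP,2)
for q,hh in zip(cs,h[0]):
    if cv2.contourArea(q)>40:
        e=cv2.minEnclosingCircle(q);print('hole' if hh[3]>=0 else 'outer',e,at(t,e[0],.012 if hh[3]>=0 else .003)[:2])
E
```

```text
15.6167 [0.5916 0.2941 0.118 ] 0.0529339172386294 [-0.9032 -0.0966  0.1222]
[ 0.0017 -0.0308  3.4825]
outer ((268.7203369140625, 266.6525573730469), 4.9090070724487305) [0.5071 0.131 ]
outer ((268.4830627441406, 266.7372741699219), 22.533611297607422) [0.507  0.1315]
hole ((268.7631530761719, 266.8157958984375), 10.335810661315918) [0.5062 0.1299]
```

View pics/v5.png

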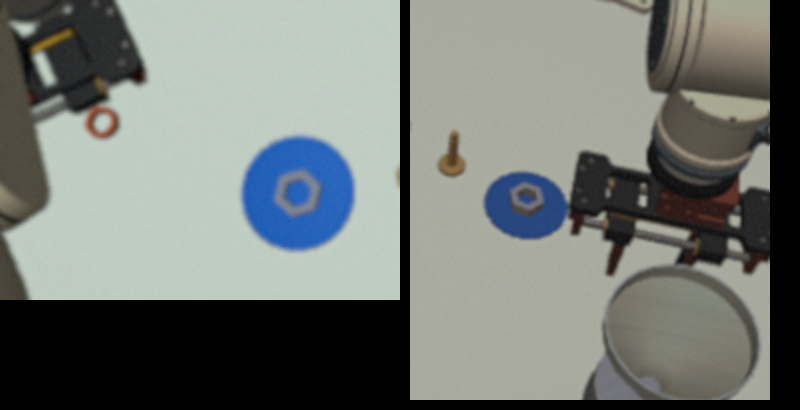

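The nut is flat and centred on the mat at (0.506, 0.130). The gripper is above the ferrule and clear of the funnel. Grasp it.

Emit:
{"fn": "servo_tool", "kwargs": {"series": [[0.4,[0,-0.03,1.0],[0,0,0]],[0.4,[0,-0.03,2.0],[0,0,0]],[0.4,[0,-0.03,2.9],[0,0,0]],[0.4,[0,-0.03,3.35],[0,0,0]],[0.4,[0,-0.03,3.45],[0,0,0]],[0.4,[0,-0.03,3.45],[0,0,0]],[0.7,[0,-0.03,3.45],[0,0,0]],[1,[0,-0.03,3.45],[0,0,0]],[1,[0,-0.03,3.45],[0,0,0]],[1,[0,-0.03,3.45],[0,0,0]],[1,[0,-0.03,3.45],[0,0,0]],[1,[0,-0.03,3.45],[0,0,0]]], "force": 15}}

```text
time_s: 16.72
tcp_pos: [0.5928, 0.2966, 0.0159]
tool_rot: [-0.0, 0.986, 0.165, 0.001]
wrist_force: [-0.4, 0.4, 6.7]
width: 0.0273
```

Emit:
{"fn": "servo_tool", "kwargs": {"series": [[1,[0,0,0],[0,0,0]],[1,[0,0,0],[0,0,0]]]}}

```text
time_s: 16.88
tcp_pos: [0.5927, 0.2966, 0.0158]
tool_rot: [-0.0, 0.986, 0.165, 0.001]
wrist_force: [-1.0, -0.3, 7.3]
width: 0.0274
```

```bash
python3 - <<'E'
from h import *
s=ctrl.sense();print(s['time_s'],s['tcp_pos'],s['width'],s['wrist_force'])
print(delta([.5064,.1301,.08]))
E
```

```text
16.8833 [0.59273468 0.29657384 0.01584244] 0.0274111457955359 [-0.96954991 -0.271105    7.30385905]
[-4.52176062  4.31174318 -2.14727387]
```

Emit:
{"fn": "servo_tool", "kwargs": {"series": [[1,[0,0,-1.0],[0,0,0]],[1,[0,0,-1.7],[0,0,0]],[1,[-0.7,0.7,-1.7],[0,0,0]],[1,[-1.5,1.4,-1.7],[0,0,0]],[1,[-2.3,2.2,-1.7],[0,0,0]],[1,[-3.1,3.0,-1.7],[0,0,0]],[1,[-3.9,3.7,-1.7],[0,0,0]],[1,[-4.49,4.31,-1.7],[0,0,0]],[1,[-4.49,4.31,-1.7],[0,0,0]],[1,[-4.49,4.31,-1.7],[0,0,0]],[1,[-4.49,4.31,-1.7],[0,0,0]],[1,[-4.49,4.31,-1.7],[0,0,0]]]}}

```text
time_s: 17.88
tcp_pos: [0.5077, 0.1311, 0.0659]
tool_rot: [-0.0, 0.986, 0.165, 0.001]
wrist_force: [0.4, 1.0, -0.2]
width: 0.0274
```

```bash
python3 - <<'E'
from h import *
s=ctrl.sense();print(s['time_s'],s['tcp_pos'],s['width'],s['wrist_force'])
print(delta([.5070,.1303,.0328]))
c=cam('scene')
cv2.imwrite('pics/v6.png',np.clip(cv2.resize(c['img'][120:240,310:460],None,fx=4,fy=4)*1.4,0,255).astype(np.uint8))
E
```

```text
17.8833 [0.50771324 0.13106542 0.06587396] 0.02742438121971593 [ 0.3620946   0.98637158 -0.22077103]
[-0.03240279  0.01634034  1.10241974]
```

View pics/v6.png

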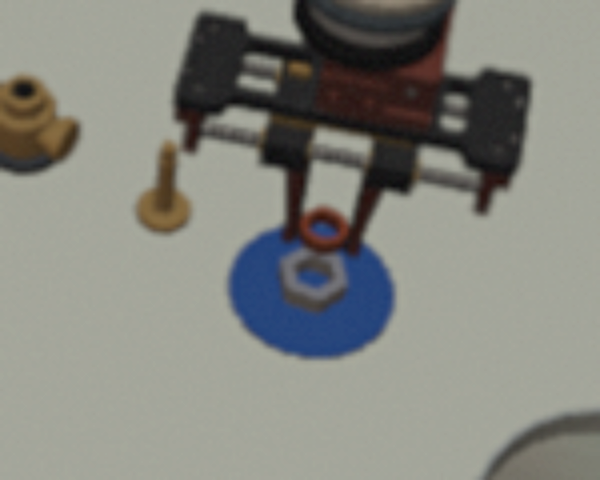

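The ferrule is level above the nut. Lower, release and retreat.

Emit:
{"fn": "servo_tool", "kwargs": {"series": [[1,[-0.03,0.02,0.5],[0,0,0]],[1,[-0.03,0.02,0.9],[0,0,0]],[1,[-0.03,0.02,1.07],[0,0,0]],[1,[-0.03,0.02,1.1],[0,0,0]],[1,[-0.03,0.02,1.1],[0,0,0]],[1,[-0.03,0.02,1.1],[0,0,0]],[0.5,[-0.03,0.02,1.1],[0,0,0]],[0.5,[-0.03,0.02,1.1],[0,0,0]],[0.5,[-0.03,0.02,1.1],[0,0,0]],[0.5,[-0.03,0.02,0.2],[0,0,0]],[0.5,[-0.03,0.02,-0.9],[0,0,0]],[0.5,[-0.03,0.02,-2.1],[0,0,0]]]}}

```text
time_s: 18.93
tcp_pos: [0.5049, 0.129, 0.1287]
tool_rot: [0.0, 0.986, 0.165, -0.002]
wrist_force: [0.0, -0.3, -0.4]
width: 0.0438
```

Emit:
{"fn": "servo_tool", "kwargs": {"series": [[0.5,[-1,0,-1],[0,0,0]],[0.5,[-2,0,-2],[0,0,0]],[0.5,[-3,0.5,-2],[0,0,0]],[0.5,[-4,1,-2],[0,0,0]],[0.5,[-4,2,-2],[0,0,0]],[0.5,[-4,3,-2],[0,0,0]],[0.5,[-4,4,-2],[0,0,0]],[0.5,[-4,5,-2],[0,0,0]],[0.5,[-4,6,-2],[0,0,0]],[0.5,[-4,7,-2],[0,0,0]],[0.5,[-4,7,-2],[0,0,0]]]}}

```text
time_s: 19.85
tcp_pos: [0.4629, -0.1122, 0.1893]
tool_rot: [0.001, 0.987, 0.163, 0.001]
wrist_force: [0.1, 0.5, 0.0]
width: 0.0438
```

```bash
python3 - <<'E'
from h import *
np.set_printoptions(precision=4,suppress=True)
s=ctrl.sense();print(s['time_s'],s['tcp_pos'],s['width'],s['wrist_force'])
c=cam('scene');t=cam('top')
hsv=cv2.cvtColor(t['img'],cv2.COLOR_BGR2HSV)
m1=((hsv[...,0]<14)|(hsv[...,0]>172))&(hsv[...,1]>90)
k=np.zeros(m1.shape,np.uint8);k[250:285,250:290]=m1[250:285,250:290]
e=cv2.minEnclosingCircle(cv2.findNonZero(k));print('ferrule',e,at(t,e[0],.025)[:2])
for n,cc in (('scene',c),('top',t)):
  for q,z in dict(canister=.2,scoop=.02,jar=.08).items():
    r=ctrl.spot_in(n,q)[:1]; print(n,q,[x['position'] for x in r])
print('ferrule expected in scene',proj(c,[.5063,.130,.029]))
o=np.zeros((600,800,3),np.uint8);a=t['img'][180:300,230:400];d=c['img'][100:250,220:430]
o[:300,:425]=cv2.resize(a,None,fx=2.5,fy=2.5);o[300:600,:420]=cv2.resize(d,None,fx=2,fy=2)
o[:360,440:800]=cv2.resize(c['img'][170:220,360:410],(360,360),interpolation=2)
cv2.imwrite('pics/v7.png',np.clip(o*1.4,0,255).astype(np.uint8))
E
```

```text
19.85 [ 0.4629 -0.1122  0.1893] 0.04384196868454625 [0.0892 0.4653 0.0108]
ferrule ((268.5, 267.1666564941406), 6.346587181091309) [0.5047 0.1291]
scene canister [[451.8, 277.1]]
scene scoop [[278.2, 256.0]]
scene jar [[183.3, 171.4]]
top canister [[120.3, 154.7]]
top scoop [[299.7, 134.2]]
top jar [[443.3, 126.1]]
ferrule expected in scene [388.8738 184.694 ]
```

View pics/v7.png

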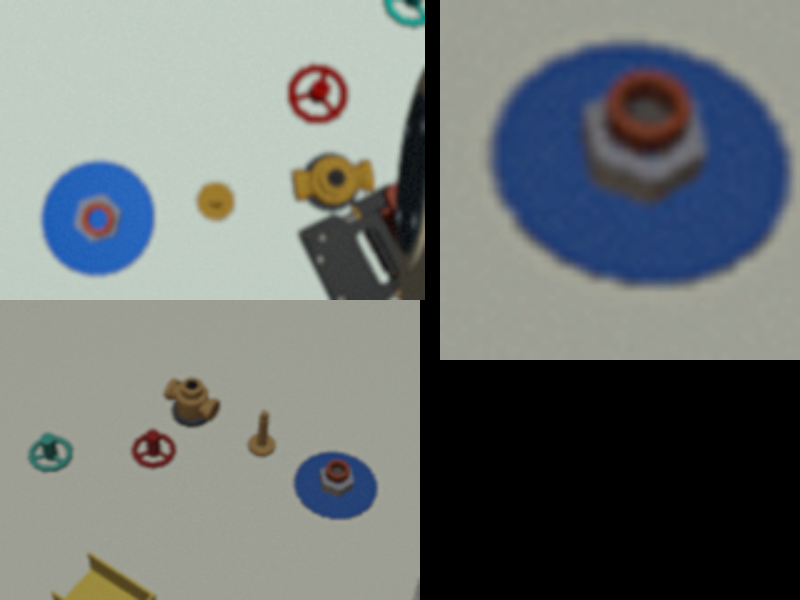

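The ferrule sits flat and centred on the nut, within about 2 mm. The stem and wheel are in place and the bystanders look unmoved, so I'm handing in.

```bash
python3 -c "
from h import *
print(ctrl.job_done())"
```

```text
the job is handed in; nothing more can be done
None
```

All four parts are laid out as asked and released, and the job was handed in at about 20 s. The hand-in gives no verdict, so these are my own last camera checks:

| Part | Where it ended up (x, y in m) | Against the target |
|---|---|---|
| Hex nut | (0.506, 0.130), flat on the mat | mat centre (0.507, 0.1315), about 2 mm off |
| Ferrule | (0.505, 0.129), flat on the nut | about 2 mm from the nut's centre |
| Valve stem | set down upright at (0.508, 0.028) | midway between mat and valve body, in line; position from the arm's reading at release, seen standing in both cameras |
| Handwheel | (0.588, -0.077), flat on the table | 79 mm behind the valve body, about 1 mm sideways |

The network sightings of the canister, scoop and jar match the starting ones to within about 2.5 pixels, which is their usual scatter. The turquoise handwheel was not touched. The gripper ended about 190 mm above the table, clear of everything. None of the checks failed or disagreed.

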